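# Let off the turntable's ratchet hand brake

## Robot

A 7-joint arm with a two-finger parallel gripper is mounted at the origin on the work surface. World frame = base frame: x ahead of the robot, y to its left, z up, the work surface at z = 0. Lengths are in mm, angles in rad, forces in N, time in s.
With the tool pointing down it reaches from about 400 to 850 mm from the base axis. Payload 6.9 kg.
Tool frame: the origin (TCP) lies on the centre line of the jaws, within the pads' length; the fingertips stand 25 mm ahead of it and the grasp point (between the pads) lies 6 mm ahead of it (manip.tips_ahead is the distance from the TCP to the fingertips, in mm); y points along the fingers, z is the direction in which the jaws open and shut, and the axes are right-handed (so a half turn about y gives the same grasp; the last joint's range is limited). The gripper opens to 85 mm and grips with 20 to 120 N. Pads are 22 mm wide; open, the fingers measure 114 mm over their backs; the gripper's body (76 mm by 85 mm) begins 54 mm behind the grasp point. The pads swing forward as they close: fully open they stand 13 mm farther back than shut.
Start: joints at [-1.125, 0.507, -0.238, 1.5, 0.126, 1.149, -0.155], TCP at [208.33, 589.246, 256.275] pointing down, gripper open.
Joint ranges: [-3.08, 3.08], [-0.24, 2.05], [-1.43, 1.35], [0, 2.5], [-1.52, 4.66], [0.17, 1.96], [-2.89, 2.89]. Speed limits (rad/s): [2.39, 2.39, 3.14, 3.14, 3.14, 3.14, 3.14].

## Interface

Orientations are given as a unit quaternion [x, y, z, w].
In Python, from rig import manip gives the robot as it stands.
- The arm moves only by the tool carry_out, never from a script. Its argument "deltas" is a list of rows, each a list of 3 entries, a list of its own where there are three numbers: the shift along the tool's x, y, z in cm, then the turn, a rotation vector about the tool's x, y, z in rad, then the closure, from -1 (fully open) to 1 (shut). A call has 1 to 5 rows; each row shifts and turns the pose as measured when the row begins, along the tool's axes as they then stand; what a row does not reach is not made up. A row lasts 1/10 s, in which the tool goes at most 50 mm and 8.59 degrees, less where a joint would pass 70% of its speed; a pose out of reach is approached as far as the arm can. A call with a gripper value outside its range is refused whole. The fingers move at their own pace and stop on an object; "grip_force" is the grip in N (left out, the last holds). Time passes only in rows, so rows that do not move let the fingers close. It gives the time, the measured TCP pose, the force and the opening at its end, in the units of the state.
- manip.sense(): the state, without advancing time (a new reading comes with each control period).
- manip.read_camera(name): name is "scene" or "top" or "wrist"; returns (picture, depth): 400x640x3 uint8, red, green, blue; 400x640 float32, mm along the optical axis (not along the pixel's ray), 0 where there is no reading.
- manip.camera_model(name): a dict with "fov_y" (degrees; the focal length in pixels is half the picture's height over the tangent of half this angle, whatever the lens; pixels are square), "cx", "cy" (the principal point, pixels), "xyz" and "orientation" of the camera in the world; the wrist camera has in their place "mount" (4x4, takes a point from camera to tool coordinates, whose origin is the TCP and whose axes are the tool frame's). Camera axes: x right, y up, looking along -z (the intrinsics and any distortion apply to the point x, -y, -z); pixel columns grow to the right and rows downward; lengths in mm; the calibration is good to about 2 mm. A picture is of the moment at which its call begins: read the wrist's pose just before it. camera_model takes no time and is no camera call.
- manip.close_job(): hands the job in, once; it reports no verdict.
The state is a dict: "time_s": time; "qpos": joint angles; "qd": joint speeds; "tau": joint torques, N m; "eef_pos": TCP position; "orientation": TCP orientation; "wrist_force": force on the tool from outside, world axes, zero at the start; "ft_torque": the same for the moment, N m; "finger_gap": opening from 0.0 (shut) to 1.0 (fully open).
Only numpy, scipy, OpenCV 4.12 (cv2) and the standard library are available. Lean on these libraries where they do the work, as an engineer would, in place of code of your own. Each camera call takes 0.05 s, during which the arm holds its last target.

## Task

Let the hand brake off on the small turntable: with a fingertip press down the thumb trigger above the lever's grip so that the pawl comes clear of the ratchet teeth and, keeping the trigger pressed, push the lever down until it lies on its rest stop. Then come away, so that the trigger springs back and the lever stays down. Do not pull the lever further up, and leave the wooden figure on the turntable and the things lying around where they are.

Things in the scene. Friction and masses are not known exactly. Their poses are not given: they have to be found in the camera images.
- stand: Fixed steel frame on the bench that carries the turntable, the toothed ratchet sector and the brake lever; grey base plate 160 x 400 x 10 mm, long side along y. Origin on the bench straight below the lever's pivot; z up. The lever reaches out along the frame's +y and swings in its y-z plane (x = 0). The turntable (plywood disc 240 mm across, top 111 mm above the bench) is centred at y = -210 mm.
- lever_pivot (a point): Point on the stand on the lever's pivot axis (the stand's x axis direction), 78 mm above the bench, in the middle plane of the lever.
- lever (a joint): Angle of the brake lever above horizontal, rad: 0 = down on its rest stop, level; 0.36 to 0.62 at the start; it can go up to 0.85. Two dark steel straps round the toothed sector, then a black round grip, 25 mm thick, from 118 to 220 mm out from the pivot. With the pawl engaged it can only go up (or down by less than one tooth, 0.13 rad). With the pawl clear it goes down under 7 to 9 N at the thumb pad; it does not fall by itself and stays where it is left.
- trigger (a joint): Angle by which the thumb trigger is pressed towards the grip, rad: 0 = up, 0.14 = fully pressed on its stop. It is linked to the pawl (pressing moves the pawl out of the teeth). Up to about 0.09 the pawl is still in the teeth or on their backs (so it may read up to 0.09 at the start); from 0.11 it is clear. Springs back by itself. Hinge pin 100 mm out from the lever's pivot and 20 mm above the lever's middle line. 1.5 N to start, 4 N fully pressed, at the thumb pad.
- thumb_pad (a point): Centre of the top face of the trigger's thumb pad, a ribbed steel plate 28 mm wide (across the lever) and 46 mm long (along it), above the grip. Measured in the lever's own frame it lies 186 mm out from the pivot along the lever and 33 mm above the lever's middle line when released, 187 mm out and 21 mm above it when fully pressed. Its x axis is across the lever.
- beast: Loose four-legged wooden figure of offcuts, about 220 x 70 x 150 mm, 0.3 kg, standing on the turntable. Origin under its middle at its feet, z up. To be left alone.
- glue: White glue bottle, 54 mm across, 150 mm high, orange cap; origin at its foot. To be left alone.
- offcut: Stick of light wood 140 x 24 x 20 mm (long side x); origin in the middle of its underside. To be left alone.
- wedge: Small brown wooden wedge 60 x 30 x 24 mm; origin in the middle of its underside. To be left alone.
- square: Try square: dark wooden stock 20 x 110 x 18 mm, steel blade 150 x 30 x 3 mm along +x at its -y end; origin under the middle of the stock. To be left alone.
- cup: White ceramic cup, 68 mm across, 85 mm high; origin at its foot. To be left alone.

How it is judged:
By the outcome, as a careful person would: the job done as asked, in the order asked, and still so for the second after the job is handed in, with the robot touching nothing.
It also fails if it takes over 45 s, if anything falls off the work surface, if the arm or the gripper's body presses on something with over 40 N, if the wrist force passes 120 N, or if a joint passes its speed limit or range.

## Working session

There is one attempt and no reset: what is moved stays moved. The work goes in short steps, Python scripts to look and compute and a tool call to move; the robot and the scene stay as the last step left them, time stands still between calls to the robot, and variables do not carry over. Pictures are saved under pics/ and viewed, and the job is handed in when it is done.

Besides the shell and the picture viewer there is one more tool, called after "Request:" by a JSON object that holds its "op" and its "data", one argument or row to a line. carry_out: Moves the arm, as the interface text tells. Its arguments: {"type":"object","properties":{"deltas":{"type":"array","items":{"type":"array"}},"grip_force":{"type":"number"}},"required":["deltas"]}

```bash
ls; mkdir -p pics
python3 - <<'E'
from rig import manip
import cv2,numpy as np
s=manip.sense();print(s)
for n in ["scene","top","wrist"]:
    p,d=manip.read_camera(n);cv2.imwrite(f"pics/{n}0.png",p[:,:,::-1]);np.savez(f"pics/{n}0.npz",p=p,d=d)
    print(n,manip.camera_model(n))
E
```

```text
pics
{'time_s': 0.0, 'qpos': array([-1.12548737,  0.50830245, -0.23750233,  1.50113488,  0.12570335,
        1.14891262, -0.15481554]), 'qd': array([-0.00047187, -0.00042479, -0.00037186, -0.0009086 ,  0.00053501,
        0.00022275, -0.00080486]), 'tau': array([-4.96872890e-04, -6.20575404e+01, -2.18656763e+00, -2.49650127e+01,
        1.27880505e-02,  1.16910096e-02,  4.25526810e-05]), 'eef_pos': array([208.24816029, 588.79376971, 255.45013448]), 'orientation': array([ 0.6975432 , -0.1196561 ,  0.11948197, -0.6963045 ]), 'wrist_force': array([0.34968691, 0.43625765, 0.2655669 ]), 'ft_torque': array([-0.03388868,  0.01144797,  0.03588565]), 'finger_gap': 0.9988133221029818}
scene {'fov_y': 51.92442405429953, 'cx': 315.96118016413317, 'cy': 196.19627810637252, 'xyz': array([1246.60171326,   22.10701943,  643.33348036]), 'orientation': array([0.29482336, 0.29802348, 0.66253668, 0.62073049])}
top {'fov_y': 46.28461190777037, 'cx': 308.5294023741301, 'cy': 205.15905876121752, 'xyz': array([ 358.74571575,  -30.76099899, 1268.52588217]), 'orientation': array([ 0.07763769, -0.07477083, -0.68691498,  0.71869988])}
wrist {'fov_y': 61.51914350202715, 'cx': 313.9700927249911, 'cy': 190.3470539904054, 'mount': array([[ 4.74769624e-04, -9.56858549e-01, -2.90553766e-01,
        -7.28653841e+01],
       [-2.40345004e-04,  2.90553681e-01, -9.56858663e-01,
        -1.18660092e+02],
       [ 9.99999858e-01,  5.24120574e-04, -9.20301100e-05,
        -8.90503825e-01],
       [ 0.00000000e+00,  0.00000000e+00,  0.00000000e+00,
         1.00000000e+00]])}
```

View pics/scene0.png

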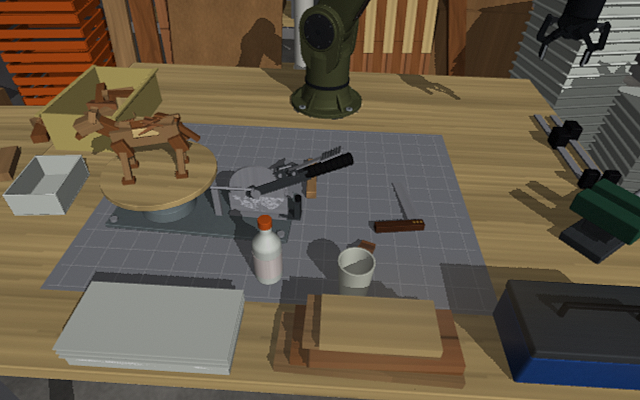

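View pics/top0.png

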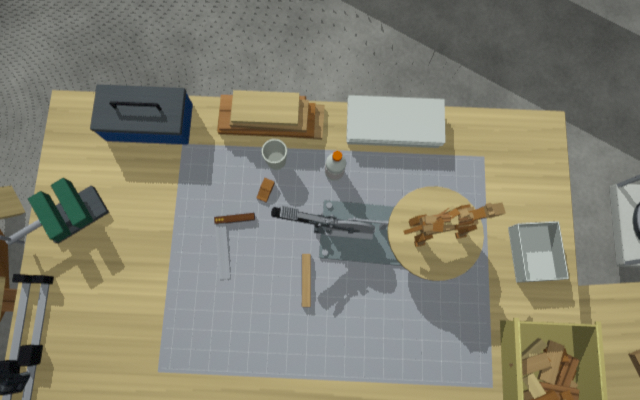

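View pics/wrist0.png

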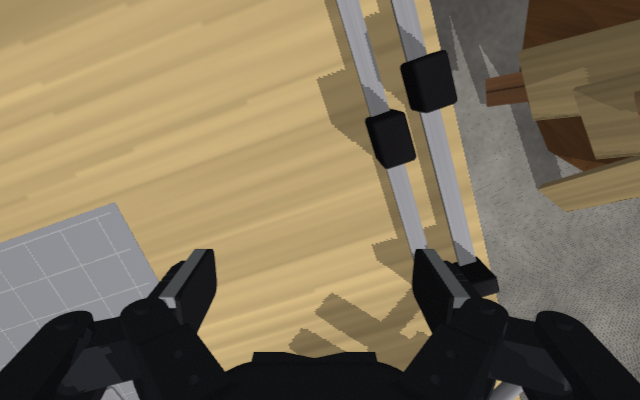

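```bash
cat > h.py <<'E'
import numpy as np,cv2
from scipy.spatial.transform import Rotation as R
from rig import manip
def cam(n,s=None):
    c=manip.camera_model(n);f=200/np.tan(np.radians(c['fov_y']/2))
    if 'mount' in c:
        s=s or manip.sense();M=np.eye(4);M[:3,:3]=R.from_quat(s['orientation']).as_matrix();M[:3,3]=s['eef_pos'];M=M@c['mount']
        Rm,t=M[:3,:3],M[:3,3]
    else: Rm,t=R.from_quat(c['orientation']).as_matrix(),c['xyz']
    return f,c['cx'],c['cy'],Rm,t
def pts(C,d):
    f,cx,cy,Rm,t=C
    v,u=np.mgrid[:400,:640]
    P=np.stack([(u-cx)/f*d,-(v-cy)/f*d,-d],-1)
    return P@Rm.T+t
def proj(C,P):
    f,cx,cy,Rm,t=C
    q=(np.asarray(P)-t)@Rm
    return np.stack([cx+f*q[...,0]/-q[...,2],cy-f*q[...,1]/-q[...,2]],-1)
def ray(C,u,v):
    f,cx,cy,Rm,t=C
    return t,Rm@np.array([(u-cx)/f,-(v-cy)/f,-1])
def crop(p,x0,y0,x1,y1,k,fn):
    cv2.imwrite(fn,cv2.resize(p[y0:y1,x0:x1,::-1],None,fx=k,fy=k,interpolation=cv2.INTER_CUBIC))
E
python3 - <<'E'
from h import *
D={n:np.load(f'pics/{n}0.npz') for n in ['scene','top']}
crop(D['top']['p'],260,190,400,280,5,'pics/topc.png')
crop(D['scene']['p'],200,130,370,250,4,'pics/scenec.png')
for n,L in [('top',[(276,212),(290,213),(300,215),(326,207),(325,253),(200,300),(335,156),(440,240),(275,152),(265,190),(306,280)]),('scene',[(350,158),(320,152),(420,280),(160,160),(120,215)])]:
    P=pts(cam(n),D[n]['d'])
    for u,v in L: print(n,u,v,P[v,u].round(0),D[n]['d'][v,u])
E
```

```text
top 276 212 [576.  55. 187.] 1103.9847
top 290 213 [575.  22. 185.] 1104.7653
top 300 215 [574.  -2. 171.] 1118.4375
top 326 207 [631. -67.  13.] 1284.3586
top 325 253 [504. -69.  17.] 1252.9202
top 200 300 [366. 257.   3.] 1240.5317
top 335 156 [734. -81. 147.] 1174.9022
top 440 240 [ 538. -351.  112.] 1165.2406
top 275 152 [785.  82.   7.] 1324.6337
top 265 190 [670. 102.  20.] 1286.914
top 306 280 [430. -22.  23.] 1232.0593
scene 350 158 [584.  61. 181.] 803.19006
scene 320 152 [305.  -6.   2.] 1132.8805
scene 420 280 [730. 210.   2.] 803.17865
scene 160 160 [ 528. -350.  112.] 901.91956
scene 120 215 [ 601. -438.    8.] 915.90015
```

View pics/topc.png

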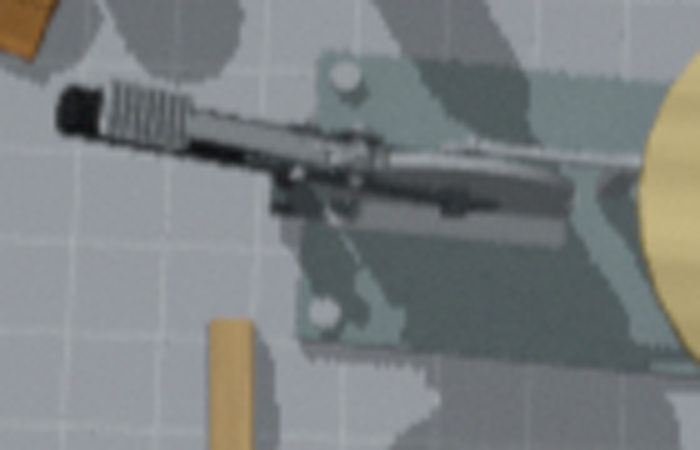

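View pics/scenec.png

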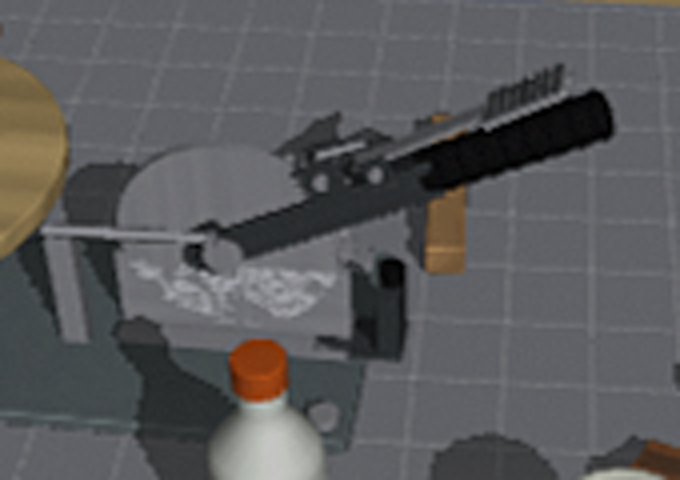

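Run:
```python
from h import *
D={n:np.load(f'pics/{n}0.npz') for n in ['scene','top']}
P={n:pts(cam(n),D[n]['d']) for n in D}
# disc
for n in P:
    Q=P[n]; m=(abs(Q[...,2]-112)<5)&(Q[...,1]<-180)&(Q[...,0]>400)&(Q[...,0]<700)
    m=m&(abs(Q[...,1]+340)<150)
    (c,r)=cv2.minEnclosingCircle(Q[m][:,:2].astype(np.float32)); print(n,'disc',c,r,m.sum(), np.median(Q[m][:,2]))
# base plate
Q=P['top'];p=D['top']['p'].astype(int)
m=(Q[...,2]>5)&(Q[...,2]<18)&(Q[...,1]<-50)&(Q[...,1]>-250)&(Q[...,0]>470)&(Q[...,0]<660)
m[:,:300]=0
print('plate',m.sum(),cv2.minAreaRect(Q[m][:,:2].astype(np.float32)))
# pts above z>130 y>-60 near lever
for n in P:
    Q=P[n];m=(Q[...,2]>120)&(Q[...,1]>-60)&(Q[...,1]<100)&(Q[...,0]>520)&(Q[...,0]<640)
    X=Q[m];rgb=D[n]['p'][m].mean(1)
    o=np.argsort(X[:,1]);
    print(n,len(X))
    for b in range(-60,80,8):
        k=(X[:,1]>=b)&(X[:,1]<b+8)
        if k.any():
            g=X[k];print(b,k.sum(),'x',g[:,0].min().round(),g[:,0].max().round(),'z',np.percentile(g[:,2],[5,50,95]).round(),'xmed top',np.median(g[g[:,2]>np.percentile(g[:,2],60),0]).round(1), rgb[k].mean().round())
```

```text
scene disc (559.1694946289062, -340.80224609375) 120.82460021972656 5149 110.52957077780741
top disc (558.1089477539062, -340.0807800292969) 120.33683013916016 5248 111.9729511442888
plate 3252 ((565.0012817382812, -150.18576049804688), (199.64071655273438, 189.7519073486328), 89.94371795654297)
scene 1126
-60 52 x 562.0 589.0 z [123. 137. 142.] xmed top 574.9 55.0
-52 60 x 563.0 590.0 z [121. 140. 145.] xmed top 575.5 59.0
-44 60 x 565.0 587.0 z [123. 136. 149.] xmed top 578.3 55.0
-36 70 x 567.0 588.0 z [123. 139. 153.] xmed top 577.9 51.0
-28 75 x 566.0 588.0 z [125. 143. 158.] xmed top 578.3 40.0
-20 73 x 565.0 588.0 z [130. 147. 163.] xmed top 577.8 33.0
-12 69 x 568.0 589.0 z [134. 152. 168.] xmed top 577.8 33.0
-4 73 x 569.0 590.0 z [140. 156. 174.] xmed top 579.3 32.0
4 86 x 564.0 591.0 z [145. 163. 178.] xmed top 579.4 38.0
12 88 x 564.0 592.0 z [149. 167. 184.] xmed top 580.7 37.0
20 91 x 565.0 592.0 z [153. 171. 189.] xmed top 580.3 35.0
28 92 x 564.0 592.0 z [156. 174. 193.] xmed top 580.7 38.0
36 95 x 565.0 592.0 z [161. 179. 197.] xmed top 580.5 39.0
44 57 x 570.0 592.0
[... 506 characters left out ...]
 xmed top 574.4 86.0
-12 37 x 561.0 586.0 z [143. 164. 170.] xmed top 572.5 85.0
-4 38 x 563.0 588.0 z [145. 169. 175.] xmed top 574.4 89.0
4 40 x 561.0 587.0 z [153. 177. 180.] xmed top 578.4 96.0
12 50 x 561.0 589.0 z [160. 182. 186.] xmed top 575.5 97.0
20 43 x 563.0 590.0 z [163. 187. 191.] xmed top 579.3 100.0
28 48 x 562.0 590.0 z [165. 192. 196.] xmed top 577.9 98.0
36 46 x 563.0 590.0 z [167. 196. 201.] xmed top 579.6 108.0
44 33 x 564.0 588.0 z [172. 183. 197.] xmed top 574.3 66.0
52 39 x 565.0 589.0 z [177. 186. 190.] xmed top 578.0 36.0
60 30 x 565.0 589.0 z [174. 180. 185.] xmed top 578.6 55.0
68 1 x 581.0 581.0 z [172. 172. 172.] xmed top nan 82.0
  return _methods._mean(a, axis=axis, dtype=dtype,
  ret = ret.dtype.type(ret / rcount)
```

Run:
```python
from h import *
print([a for a in dir(manip) if a[0]!='_'], manip.tips_ahead)
s=manip.sense();print(R.from_quat(s['orientation']).as_matrix().round(3))
D={n:np.load(f'pics/{n}0.npz') for n in ['scene','top']}
c=np.array([558.6,-340.4])
for n in D:
    Q=pts(cam(n),D[n]['d']);rgb=D[n]['p'].astype(int)
    m=(Q[...,2]>120)&(Q[...,1]>-125)&(Q[...,1]<100)&(Q[...,0]>540)&(Q[...,0]<620)
    X=Q[m]; A=X[X[:,1]>0]
    ctr=np.array([(A[:,0].min()+A[:,0].max())/2,0])
    e=np.array([np.sin(.0515),np.cos(.0515)]);a=np.array([e[1],-e[0]])
    y=(X[:,:2]-c)@e-210; x=(X[:,:2]-c)@a; z=X[:,2]-78
    g=rgb[m].mean(1)
    # candidates theta; grip: rotate
    for th in (.40,.44,.48,.52):
        l=y*np.cos(th)+z*np.sin(th); h=-y*np.sin(th)+z*np.cos(th)
        out=[]
        for b in range(120,224,8):
            k=(l>=b)&(l<b+8)&(abs(x)<25)
            out.append((b,k.sum(),*np.percentile(h[k],[3,50,97]).round(1),np.median(x[k]).round(1)) if k.any() else None)
        print(n,th,'lmax',np.percentile(l,99.5).round(1),[ (int(o[0]),float(o[2]),float(o[3]),float(o[4]),float(o[5])) for o in out if o])
```

```text
['MotionError', 'camera_model', 'close_job', 'read_camera', 'sense', 'tips_ahead'] 25.0
[[ 0.943 -0.     0.333]
 [-0.333 -0.001  0.943]
 [ 0.    -1.    -0.001]]
scene 0.4 lmax 217.9 [(120, 0.3, 18.2, 31.6, 8.2), (128, 1.3, 19.1, 33.0, 6.4), (136, 3.2, 20.8, 33.8, 6.7), (144, 4.9, 20.5, 35.0, 7.1), (152, 6.8, 20.5, 35.9, 7.0), (160, 5.3, 23.4, 38.3, 8.5), (168, 5.7, 23.9, 39.3, 8.0), (176, 6.4, 24.8, 40.3, 8.1), (184, 7.5, 25.9, 42.3, 8.4), (192, 8.5, 25.8, 42.5, 8.1), (200, 8.6, 27.0, 43.3, 7.4), (208, 7.2, 22.2, 28.4, 8.6), (216, 7.7, 16.4, 25.3, 3.4)]
scene 0.44 lmax 218.2 [(120, -4.6, 13.8, 26.6, 8.2), (128, -4.1, 13.3, 27.1, 6.7), (136, -2.5, 15.4, 27.9, 6.7), (144, -1.0, 14.7, 29.0, 7.1), (152, 0.7, 14.4, 29.6, 6.9), (160, -1.4, 16.3, 31.5, 8.8), (168, -1.1, 16.9, 32.0, 8.0), (176, -0.8, 17.6, 33.0, 8.1), (184, -0.1, 18.2, 34.7, 8.4), (192, 0.7, 18.1, 34.6, 7.9), (200, 0.2, 18.5, 35.2, 7.5), (208, -1.3, 14.1, 25.3, 9.1), (216, -0.6, 9.8, 18.6, 3.1)]
scene 0.48 lmax 218.3 [(120, -9.6, 8.8, 21.6, 8.2), (128, -9.5, 7.9, 21.9, 7.0), (136, -8.2, 9.9, 22.2, 6.7), (144, -6.8, 8.5, 22.9
[... 1655 characters left out ...]
 -5.0), (152, -1.0, 21.5, 25.9, -5.3), (160, 5.2, 23.2, 25.5, -4.8), (168, 2.8, 23.8, 26.7, -3.4), (176, 2.4, 25.1, 28.0, -3.3), (184, -1.7, 25.4, 29.0, -4.8), (192, -0.3, 26.4, 28.2, -5.2), (200, 0.8, 25.2, 30.9, -4.0), (208, 2.6, 10.9, 28.4, -3.0), (216, -7.7, 2.9, 12.0, -2.7)]
top 0.52 lmax 220.4 [(120, -5.7, 7.2, 18.4, -5.9), (128, -3.7, 13.8, 18.1, -4.6), (136, -5.3, 6.1, 18.6, -6.6), (144, -5.3, 6.8, 21.0, -5.8), (152, -7.4, 15.0, 19.4, -5.8), (160, -1.3, 16.5, 19.3, -3.0), (168, -4.1, 17.0, 19.9, -3.4), (176, -5.0, 17.5, 20.8, -5.8), (184, -9.1, 18.1, 21.4, -4.1), (192, -8.1, 18.7, 20.0, -3.8), (200, -7.3, 17.1, 21.3, -4.0), (208, -5.8, 2.8, 22.7, -3.0), (216, -16.3, -5.4, 3.2, -2.7)]
```

Request:
{"op": "carry_out", "data": {
  "deltas": [
    [[1.5,-0.4,-1.2],[0,0,0],1],
    [[3,-0.4,-2.4],[0,0,0],1],
    [[3.6,-0.2,-3],[0,0,0],1],
    [[3.6,-0.2,-3],[0,0,0],1],
    [[3.6,-0.2,-3],[0,0,0],1]
  ],
  "grip_force": 40
}}

```text
time_s: 0.65
eef_pos: [309.9, 415.7, 267.9]
orientation: [0.699, -0.117, 0.115, -0.696]
wrist_force: [1.2, -0.2, -0.3]
finger_gap: 0.15
```

Request:
{"op": "carry_out", "data": {
  "deltas": [
    [[3.7,-0.1,-3],[0,0,0],1],
    [[3.7,-0.1,-3],[0,0,0],1],
    [[3.7,-0.1,-3],[0,0,0],1],
    [[3.7,-0.1,-3],[0,0,0],1],
    [[3.7,-0.1,-3],[0,0,0],1]
  ]
}}

```text
time_s: 1.15
eef_pos: [438.5, 201.3, 274.6]
orientation: [0.699, -0.118, 0.117, -0.696]
wrist_force: [1.1, 0.4, 0.1]
finger_gap: -0.002
```

Request:
{"op": "carry_out", "data": {
  "deltas": [
    [[3.5,-0.1,-2.8],[0,-0.05,0],1],
    [[3.5,-0.1,-2.8],[0,-0.07,0],1],
    [[3.3,-0.1,-2.6],[0,-0.07,0],1],
    [[2.5,0,-2],[0,-0.07,0],1],
    [[1,0,-1],[0,-0.03,0],1]
  ]
}}

```text
time_s: 1.65
eef_pos: [548.7, 41.4, 279.7]
orientation: [0.71, -0.016, 0.016, -0.704]
wrist_force: [-0.8, -0.2, -0.1]
finger_gap: -0.001
```

```bash
cat > tgt.py <<'E'
from h import *
import sys
PSI=.0515;c=np.array([558.6,-340.4]);e=np.array([np.sin(PSI),np.cos(PSI),0]);a=np.array([e[1],-e[0],0]);up=np.array([0,0,1.])
PIV=np.array([*(c+210*e[:2]),78])
def pose(th,l,h,off,ahead=25,tilt=None):
    n=-np.sin(th)*e+np.cos(th)*up; u=np.cos(th)*e+np.sin(th)*up
    t=th if tilt is None else tilt
    nt=-np.sin(t)*e+np.cos(t)*up; ut=np.cos(t)*e+np.sin(t)*up
    return PIV+l*u+h*n+(off+ahead)*nt, np.stack([a,-nt,ut],1)
def delta(p,Rt,s=None):
    s=s or manip.sense();R0=R.from_quat(s['orientation']).as_matrix()
    return (R0.T@(p-s['eef_pos'])/10).round(2), R.from_matrix(R0.T@Rt).as_rotvec().round(3)
E
python3 - <<'E'
from tgt import *
s=manip.sense();print(s['time_s'],s['eef_pos'],s['finger_gap'],s['wrist_force'])
p,Rt=pose(.48,186.6,25.5,50);print(p,np.linalg.det(Rt),delta(p,Rt,s))
E
```

```text
1.65 [548.67278464  41.41412994 279.67256424] -0.0008923823094071773 [-0.77240099 -0.16101439 -0.10130146]
[575.54138782 -11.73189173 253.3109839 ] 1.0 (array([ 2.92,  2.68, -5.17]), array([ 0.488,  0.006, -0.001]))
```

Request:
{"op": "carry_out", "data": {
  "deltas": [
    [[0.8,0,-1.3],[0.12,0,0],1],
    [[0.8,0,-1.3],[0.12,0,0],1],
    [[0.7,0.3,-1.3],[0.12,0,0],1],
    [[0.6,0.5,-1.0],[0.1,0,0],1],
    [[0,0,0],[0.02,0,0],1]
  ]
}}

```text
time_s: 2.15
eef_pos: [576.7, -12.8, 264.6]
orientation: [-0.516, 0.009, -0.023, 0.857]
wrist_force: [-1.3, 0.1, -0.3]
finger_gap: -0.005
```

Run:
```python
from tgt import *
s=manip.sense();print(s['time_s'],s['eef_pos'],s['finger_gap'],s['wrist_force'],s['qpos'].round(2))
p,Rt=pose(.48,186.6,25.5,50);print(p,delta(p,Rt,s))
for n in ['scene','top','wrist']:
    q,d=manip.read_camera(n);np.savez(f"pics/{n}1.npz",p=q,d=d)
    if n=='wrist': cv2.imwrite("pics/wrist1.png",q[:,:,::-1])
    elif n=='scene': crop(q,230,60,400,220,4,'pics/scene1.png')
    else: crop(q,250,160,390,270,5,'pics/top1.png')
```

```text
2.15 [576.67605848 -12.76443054 264.57862756] -0.004942110487968822 [-1.31473984  0.0681204  -0.34371517] [ 0.4   0.48 -0.24  1.64 -0.41  1.13  1.91]
[575.54138782 -11.73189173 253.3109839 ] (array([-0.13,  1.04, -0.44]), array([-0.007,  0.006,  0.005]))
```

View pics/scene1.png

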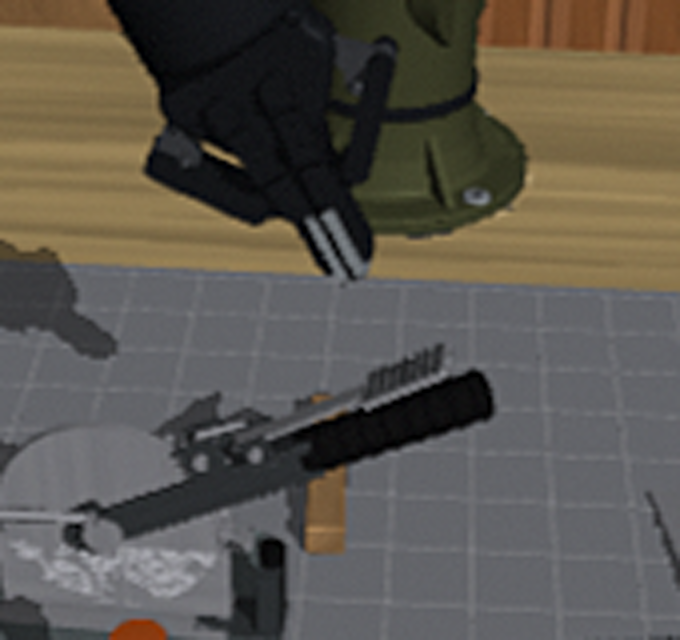

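View pics/wrist1.png

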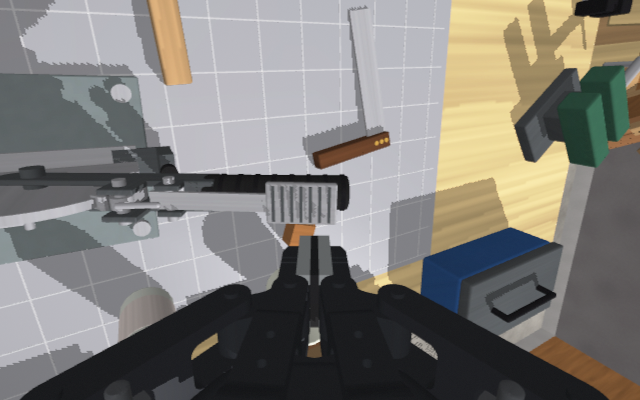

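Run:
```python
from tgt import *
Dw=np.load('pics/wrist1.npz');C=cam('wrist');Q=pts(C,Dw['d'])
p,_=pose(.48,186.6,25.5,0,0);print('pred pad',p,proj(C,p))
m=np.zeros((400,640),bool);m[184:222,268:336]=1
X=Q[m];y=(X-PIV)@e;z=X[:,2]-78;x=(X-PIV)@a
k=(z>85)&(z<150);X,y,z,x=X[k],y[k],z[k],x[k];print(len(X))
for th in(.48,):
    l=y*np.cos(th)+z*np.sin(th);h=-y*np.sin(th)+z*np.cos(th)
    k=h>15;print('l',np.percentile(l[k],[1,50,99]),'h',np.percentile(h[k],[5,50,95]),'x',np.percentile(x[k],[1,50,99]),'slope',np.polyfit(l[k],h[k],1))
s=manip.sense();Rm=R.from_quat(s['orientation']).as_matrix()
t=s['eef_pos']+25*Rm[:,1];print('tip',t,'wrist px',proj(C,t),'scene px',proj(cam('scene'),t),'top',proj(cam('top'),t))
for n in('scene','top'):
    Q=pts(cam(n),np.load(f'pics/{n}1.npz')['d']);m=(np.linalg.norm(Q-s['eef_pos'],axis=-1)<60)
    q=(Q[m]-s['eef_pos'])@Rm;print(n,'tip along y',np.percentile(q[:,1],[99,99.9]),'z rng of last 8mm',np.percentile(q[q[:,1]>np.percentile(q[:,1],99)-8,2],[2,98]),np.percentile(q[q[:,1]>np.percentile(q[:,1],99)-8,0],[2,98]))
```

```text
pred pad [577.32422156  22.85562832 186.78636469] [297.91965943 204.78606868]
2572
l [167.4604435  188.92321961 210.19418822] h [24.63538436 26.24544666 27.92814187] x [-14.11330312  -1.84668187  11.01433431] slope [ 0.05318307 16.21102862]
tip [577.42642223   4.47792012 244.96897032] wrist px [315.19849851 249.67034103] scene px [322.02415349 126.3335203 ] top [296.83174144 207.13837178]
scene tip along y [20.35987612 23.20796365] z rng of last 8mm [-19.15858813   6.04854044] [ 3.90260978 13.6611747 ]
top tip along y [19.88334187 23.02442766] z rng of last 8mm [-8.61159406  6.14166645] [-11.11023259  -6.36502983]
```

Run:
```python
from tgt import *
s=manip.sense();Rm=R.from_quat(s['orientation']).as_matrix();print(s['time_s'],s['eef_pos'],s['qd'].round(3))
q,d=manip.read_camera('scene')
C=cam('scene')
k=6;img=cv2.resize(q[90:210,270:380,::-1],None,fx=k,fy=k,interpolation=cv2.INTER_CUBIC)
for x in(-11,11):
  for y in(-10,25):
    for z in (0,):
      u=proj(C,s['eef_pos']+Rm@np.array([x,y,z]));cv2.circle(img,tuple(int(i) for i in ((u-[270,90]+.5)*k)),4,(0,0,255) if x>0 else (0,255,255),-1)
cv2.imwrite('pics/scene2.png',img[:600])
```

```text
2.3 [576.73707007  -7.1625544  267.08286067] [-0.043 -0.018 -0.021 -0.006 -0.001 -0.001 -0.003]
```

View pics/scene2.png

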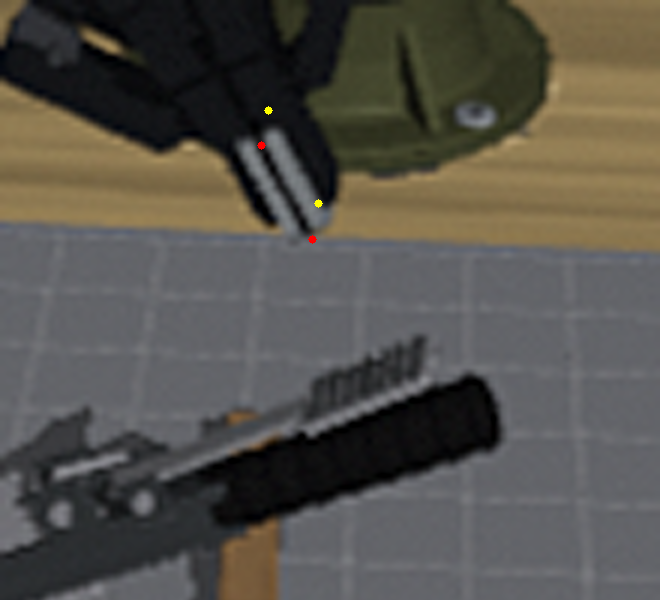

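Run:
```python
from tgt import *
s=manip.sense();print(s['eef_pos'],s['qd'].round(3)[:2])
p,Rt=pose(.48,188,26,8);print(p,delta(p,Rt,s))
```

```text
[576.86844421  -5.73173175 267.63060992] [-0.027 -0.01 ]
[576.59181322   8.64668251 217.14718545] (array([-0.14,  5.13, -1.08]), array([-0.005,  0.017,  0.003]))
```

Request:
{"op": "carry_out", "data": {
  "deltas": [
    [[0,1.5,-0.3],[0,0,0],1],
    [[0,1.5,-0.3],[0,0,0],1],
    [[0,1.2,-0.2],[0,0.01,0],1],
    [[0,0.6,0],[0,0,0],1],
    [[0,0,0],[0,0,0],1]
  ]
}}

```text
time_s: 2.85
eef_pos: [577.6, 20.9, 225.4]
orientation: [-0.519, 0.002, -0.017, 0.855]
wrist_force: [0.7, 0.7, -0.2]
finger_gap: 0.002
```

Run:
```python
from tgt import *
q,d=manip.read_camera('scene')
crop(q,270,90,380,190,6,'pics/scene3.png')
q,d=manip.read_camera('wrist')
crop(q,200,150,400,290,4,'pics/wrist3.png')
s=manip.sense();print(s['time_s'],s['eef_pos'],s['wrist_force'],s['qd'].round(3)[:2])
p,Rt=pose(.48,188,26,0);print(p,delta(p,Rt,s))
```

```text
2.95 [578.10691726  19.91042539 225.99280449] [ 1.003673   -1.01631569 -0.34184333] [ 0.017 -0.002]
[576.78198216  12.33601798 210.05122606] (array([-0.13,  1.06, -1.41]), array([-0.   ,  0.025,  0.004]))
```

View pics/scene3.png

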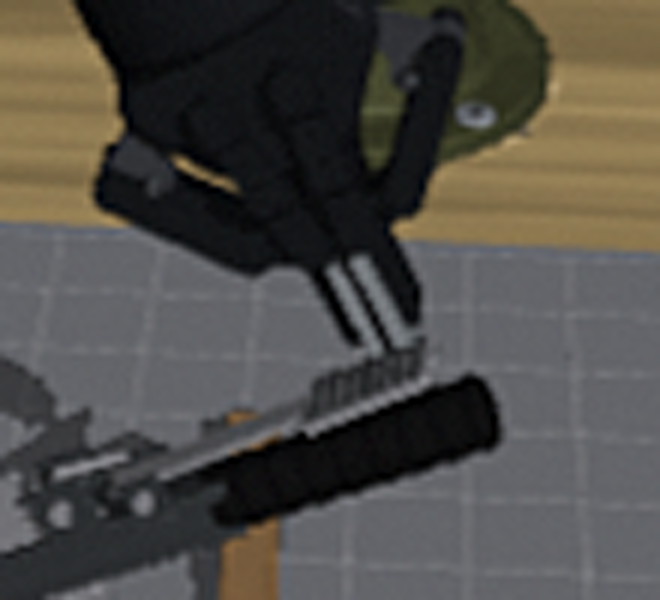

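View pics/wrist3.png

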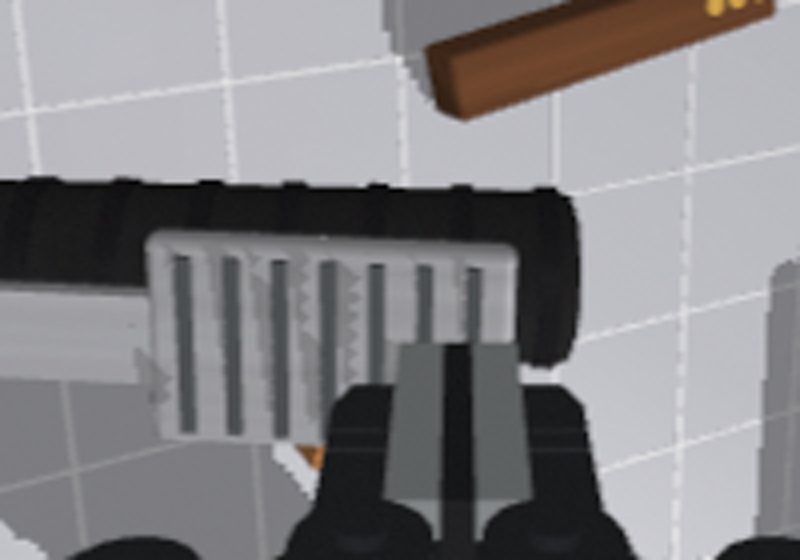

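Request:
{"op": "carry_out", "data": {
  "deltas": [
    [[-0.1,0,-0.6],[0,0.015,0],1],
    [[-0.1,0,-0.5],[0,0.01,0],1],
    [[0,0,-0.2],[0,0,0],1],
    [[0,0,0],[0,0,0],1]
  ]
}}

```text
time_s: 3.35
eef_pos: [576.2, 5.7, 220.6]
orientation: [-0.519, 0.013, -0.026, 0.854]
wrist_force: [-0.2, 0.3, -0.4]
finger_gap: -0.0
```

Run:
```python
from tgt import *
q,d=manip.read_camera('wrist')
crop(q,200,150,400,290,4,'pics/wrist4.png')
s=manip.sense();print(s['time_s'],s['eef_pos'],s['wrist_force'],s['qd'].round(3)[:2])
p,Rt=pose(.48,188,26,0);print(p,delta(p,Rt,s))
```

```text
3.4 [576.24787305   5.83771338 220.66831805] [ 0.43649401  0.08110883 -0.85212728] [-0.006  0.002]
[576.78198216  12.33601798 210.05122606] (array([0.01, 1.24, 0.09]), array([ 0.001, -0.003,  0.007]))
```

View pics/wrist4.png

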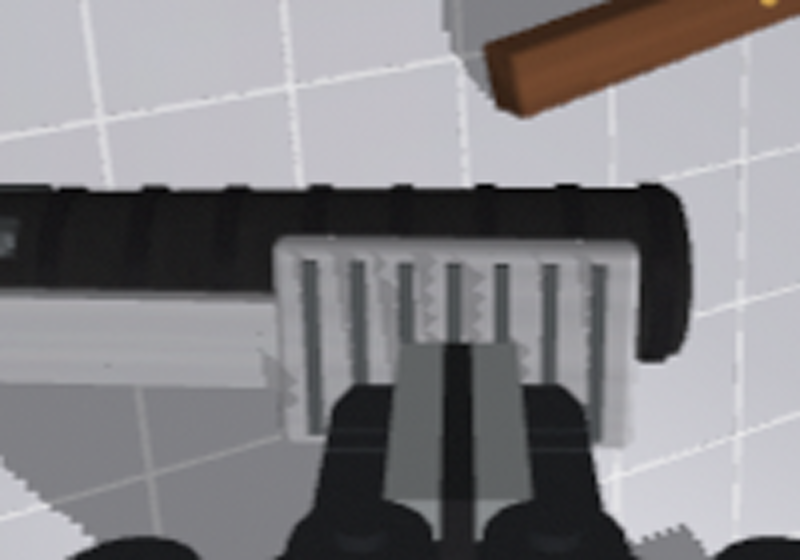

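Request:
{"op": "carry_out", "data": {
  "deltas": [
    [[0,0.6,0],[0,0,0],1],
    [[0,0.4,0],[0,0,0],1],
    [[0,0.3,0],[0,0,0],1]
  ]
}}

```text
time_s: 3.7
eef_pos: [576.9, 12.0, 208.6]
orientation: [-0.519, 0.013, -0.026, 0.854]
wrist_force: [-0.8, 0.0, 1.8]
finger_gap: -0.002
```

```bash
cat > st.py <<'E'
from tgt import *
s=manip.sense();Rm=R.from_quat(s['orientation']).as_matrix()
print(round(s['time_s'],2),s['eef_pos'].round(1),'F tool',(Rm.T@s['wrist_force']).round(1),'tilt',np.arctan2(Rm[:,1]@e,-Rm[2,1]).round(3))
t=s['eef_pos']+25*Rm[:,1]-PIV
print('tip stand x,y,z',(t@a).round(1),(t@e).round(1),t[2].round(1))
# lever angle if trigger fully pressed (h=21) under tip
r=np.hypot(t@e,t[2]);th=np.arctan2(t[2],t@e)-np.arcsin(21/r);print('theta if pressed',th.round(3),'l',np.sqrt(r*r-441).round(1))
if len(sys.argv)>1:
    for x in sys.argv[1].split(','):
        x=float(x);p,Rt=pose(x,187.5,21,float(sys.argv[2]) if len(sys.argv)>2 else 0);print('to',x,delta(p,Rt,s))
E
python3 st.py 0.48
```

```text
3.7 [576.9  12.  208.6] F tool [-0.7 -1.6  0.8] tilt 0.479
tip stand x,y,z 0.4 154.4 108.4
theta if pressed 0.5 l 187.5
to 0.48 (array([-0.02,  0.38,  0.04]), array([ 0.001, -0.003,  0.008]))
```

Request:
{"op": "carry_out", "data": {
  "deltas": [
    [[0,0.2,0],[0,0,0],1],
    [[0,0.2,0],[0,0,0],1],
    [[0,0.2,0],[0,0,0],1]
  ]
}}

```text
time_s: 4.0
eef_pos: [577.2, 15.3, 203.1]
orientation: [-0.519, 0.012, -0.026, 0.854]
wrist_force: [-0.3, -0.1, 3.7]
finger_gap: -0.001
```

```bash
python3 st.py 0.45,.4
```

```text
4.0 [577.2  15.3 203.1] F tool [-0.3 -3.4  1.7] tilt 0.479
tip stand x,y,z 0.4 157.7 102.9
theta if pressed 0.466 l 187.2
to 0.45 (array([-0.03,  0.31,  0.13]), array([-0.029, -0.003,  0.008]))
to 0.4 (array([-0.04,  1.26,  0.31]), array([-0.079, -0.003,  0.008]))
```

Request:
{"op": "carry_out", "data": {
  "deltas": [
    [[0,0.4,0.05],[-0.01,0,0],1],
    [[0,0.5,0.1],[-0.025,0,0],1],
    [[0,0.5,0.1],[-0.025,0,0],1]
  ]
}}

```text
time_s: 4.3
eef_pos: [577.8, 23.4, 191.3]
orientation: [-0.546, 0.014, -0.026, 0.837]
wrist_force: [-1.6, -1.5, 4.2]
finger_gap: -0.001
```

```bash
python3 st.py 0.4,.35,.3; python3 -c "
from h import *
q,d=manip.read_camera('scene')
crop(q,230,100,380,220,5,'pics/scene5.png')"
```

```text
4.3 [577.8  23.4 191.3] F tool [-1.5 -4.5  0.2] tilt 0.416
tip stand x,y,z 0.6 164.4 90.4
theta if pressed 0.391 l 186.4
to 0.4 (array([-0.04, -0.18,  0.13]), array([-0.016, -0.005,  0.009]))
to 0.35 (array([-0.05,  0.77,  0.32]), array([-0.066, -0.005,  0.008]))
to 0.3 (array([-0.06,  1.73,  0.46]), array([-0.116, -0.005,  0.008]))
```

View pics/scene5.png

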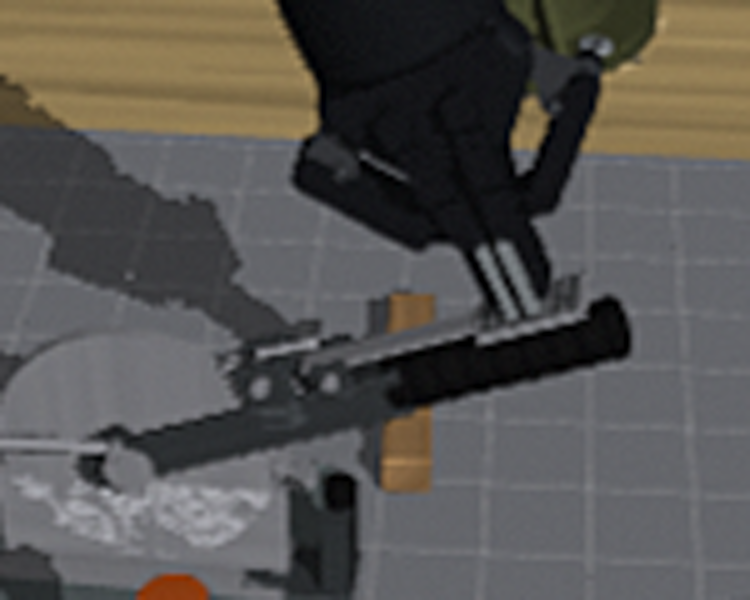

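Request:
{"op": "carry_out", "data": {
  "deltas": [
    [[0,0.6,0.15],[-0.04,0,0],1],
    [[0,0.6,0.15],[-0.04,0,0],1],
    [[0,0.6,0.15],[-0.04,0,0],1]
  ]
}}

```text
time_s: 4.65
eef_pos: [578.7, 34.3, 175.8]
orientation: [-0.598, 0.015, -0.026, 0.801]
wrist_force: [-2.8, -2.3, 5.3]
finger_gap: 0.0
```

```bash
python3 st.py 0.25,.2,.15
```

```text
4.65 [578.7  34.3 175.8] F tool [-2.6 -5.8 -0.9] tilt 0.287
tip stand x,y,z 1.0 172.3 73.8
theta if pressed 0.292 l 186.2
to 0.25 (array([-0.09,  0.8 ,  0.29]), array([-0.037, -0.005,  0.009]))
to 0.2 (array([-0.1 ,  1.75,  0.47]), array([-0.087, -0.006,  0.009]))
to 0.15 (array([-0.11,  2.7 ,  0.59]), array([-0.137, -0.006,  0.009]))
```

Request:
{"op": "carry_out", "data": {
  "deltas": [
    [[-0.05,0.7,0.15],[-0.03,0,0],1],
    [[0,0.7,0.15],[-0.035,0,0],1],
    [[0,0.7,0.15],[-0.035,0,0],1],
    [[0,0.6,0.13],[-0.03,0,0],1]
  ]
}}

```text
time_s: 5.05
eef_pos: [579.4, 46.5, 151.3]
orientation: [-0.653, 0.014, -0.025, 0.757]
wrist_force: [-1.9, -2.2, 5.6]
finger_gap: 0.0
```

```bash
python3 st.py 0.1,.05,0
```

```text
5.05 [579.4  46.5 151.3] F tool [-1.7 -5.9 -1.4] tilt 0.147
tip stand x,y,z 1.1 181.1 48.6
theta if pressed 0.15 l 186.4
to 0.1 (array([-0.09,  0.94,  0.32]), array([-0.047, -0.004,  0.012]))
to 0.05 (array([-0.11,  1.89,  0.48]), array([-0.097, -0.004,  0.012]))
to 0.0 (array([-0.12,  2.85,  0.59]), array([-0.147, -0.005,  0.012]))
```

Request:
{"op": "carry_out", "data": {
  "deltas": [
    [[-0.05,0.7,0.15],[-0.04,0,0],1],
    [[0,0.7,0.15],[-0.04,0,0],1],
    [[0,0.7,0.15],[-0.035,0,0],1],
    [[0,0.6,0.1],[-0.03,0,0],1]
  ]
}}

```text
time_s: 5.45
eef_pos: [579.8, 55.4, 125.5]
orientation: [0.709, -0.014, 0.024, -0.704]
wrist_force: [-2.0, -0.1, 5.2]
finger_gap: -0.001
```

```bash
python3 st.py 0.05,0;python3 -c "
from h import *
q,d=manip.read_camera('scene')
crop(q,230,100,380,220,5,'pics/scene6.png')"
```

```text
5.45 [579.8  55.4 125.5] F tool [-1.9 -5.2 -0.2] tilt -0.007
tip stand x,y,z 1.1 186.2 22.5
theta if pressed 0.008 l 186.4
to 0.05 (array([-0.06, -0.78, -0.15]), array([ 0.057, -0.002,  0.015]))
to 0.0 (array([-0.08,  0.15,  0.11]), array([ 0.007, -0.003,  0.015]))
```

View pics/scene6.png

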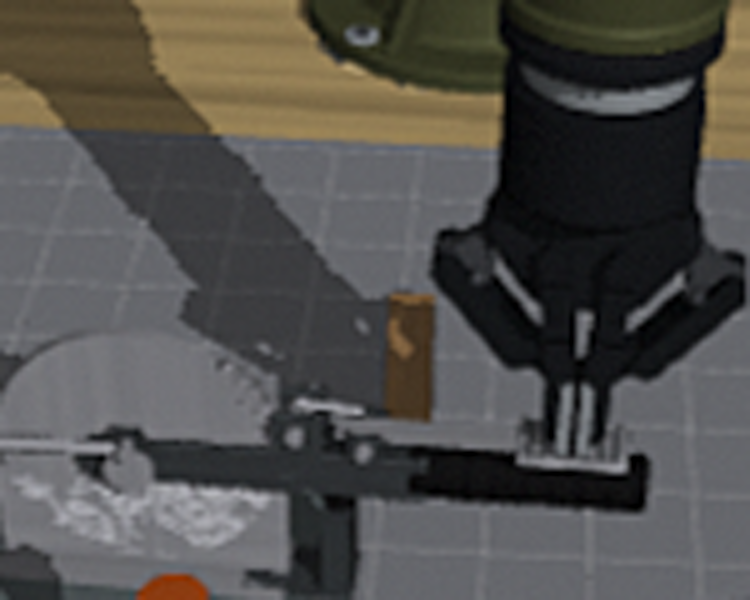

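Request:
{"op": "carry_out", "data": {
  "deltas": [
    [[0,0.3,0],[0,0,0],1],
    [[0,0.4,0],[0,0,0],1],
    [[0,0.4,0],[0,0,0],1]
  ]
}}

```text
time_s: 5.8
eef_pos: [580.0, 57.1, 120.6]
orientation: [0.71, -0.011, 0.024, -0.704]
wrist_force: [-16.4, -0.2, 48.9]
finger_gap: 0.001
```

```bash
python3 st.py 0
```

```text
5.8 [580.   57.1 120.6] F tool [-15.5 -49.2  -1.4] tilt -0.008
tip stand x,y,z 1.4 187.9 17.6
theta if pressed -0.018 l 187.5
to 0.0 (array([-0.08, -0.34, -0.06]), array([0.008, 0.002, 0.018]))
```

Request:
{"op": "carry_out", "data": {
  "deltas": [
    [[0,-0.5,0],[0,0,0],1],
    [[0,-1,0],[0,0,0],1],
    [[0,-2,0],[0,0,0],1],
    [[0,-3,0],[0,0,0],1],
    [[0,-2,0],[0,0,0],1]
  ]
}}

```text
time_s: 6.3
eef_pos: [576.9, 57.7, 208.6]
orientation: [0.709, -0.012, 0.023, -0.705]
wrist_force: [0.8, 0.1, -0.4]
finger_gap: 0.003
```

```bash
python3 st.py; python3 -c "
from h import *
q,d=manip.read_camera('scene');np.savez('pics/scene7.npz',p=q,d=d)
crop(q,230,100,380,220,5,'pics/scene7.png');cv2.imwrite('pics/scene7f.png',q[:,:,::-1])
q,d=manip.read_camera('wrist');np.savez('pics/wrist7.npz',p=q,d=d);cv2.imwrite('pics/wrist7.png',q[:,:,::-1])"
```

```text
6.3 [576.9  57.7 208.6] F tool [0.8 0.5 0.1] tilt -0.005
tip stand x,y,z -1.8 188.4 105.6
theta if pressed 0.414 l 215.0
```

View pics/scene7.png

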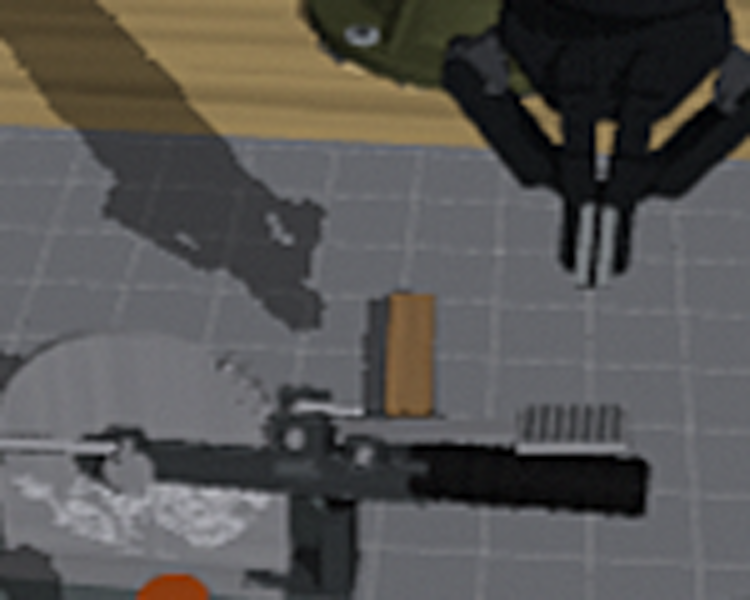

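View pics/scene7f.png

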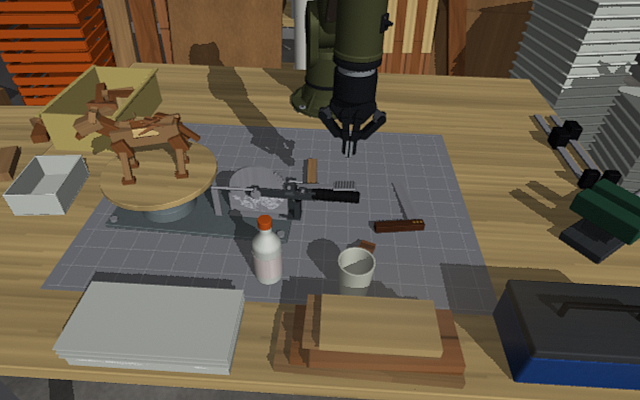

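Request:
{"op": "carry_out", "data": {
  "deltas": [
    [[0,-1,0],[0,0,0],1],
    [[0,0,0],[0,0,0],1],
    [[0,0,0],[0,0,0],1],
    [[0,0,0],[0,0,0],1]
  ]
}}

```text
time_s: 6.8
eef_pos: [576.9, 58.1, 218.4]
orientation: [0.708, -0.011, 0.023, -0.705]
wrist_force: [0.4, -0.5, -0.4]
finger_gap: -0.0
```

Run:
```python
from tgt import *
q0=np.load('pics/scene0.npz')['p'].astype(int)
for n in('scene','top'):
    q,d=manip.read_camera(n);X=pts(cam(n),d)
    if n=='scene': df=abs(q.astype(int)-q0).max(-1)>40; print('changed in beast/bottle/cup areas',df[80:200,70:190].sum(),df[215:290,248:285].sum(),df[240:295,335:380].sum(),df[180:235,370:430].sum())
    m=(abs((X-PIV)@a)<20)&(X[...,2]>70)&(X[...,2]<135);X=X[m];x,l,h=(X-PIV)@a,(X-PIV)@e,X[:,2]-78
    for lo,hi in((125,155),(165,205),(212,219)):
        k=(l>lo)&(l<hi)
        if k.any(): print(n,lo,hi,k.sum(),'h',np.percentile(h[k],[3,50,97]).round(1))
    k=(l>120)&(l<219); g=(q[m].mean(1)<45)&k
    if g.sum()>20: print('grip slope',np.polyfit(l[g],h[g],1))
s=manip.sense();print(s['time_s'],s['eef_pos'],s['wrist_force'],s['qd'].round(3))
```

```text
changed in beast/bottle/cup areas 0 0 0 0
scene 125 155 232 h [-5.6 10.4 26.3]
scene 165 205 410 h [-4.  12.5 33.3]
scene 212 219 32 h [-7.5  6.7 12.5]
grip slope [0.00667704 5.00123523]
top 125 155 110 h [ 3.  20.9 30.2]
grip slope [0.04827893 3.40576134]
6.9 [576.76234923  58.06708828 218.26031862] [-0.14509679  0.52171793  0.0120854 ] [-0.    -0.003  0.002 -0.005  0.     0.002 -0.   ]
```

```bash
python3 -c "
from rig import manip
print(manip.close_job())"
```

```text
the job is handed in; nothing more can be done
None
```

The brake is off. I pressed the thumb trigger with the shut fingertips and, keeping it pressed, swung the lever from about 0.48 rad down to its rest stop. I then lifted straight off and handed the job in at about 6.9 s.

**Lever and trigger:** In the last scene image the grip end's top is 12.5 mm above the pivot line, which means the lever is level. The pad top is at about 33 mm, so the trigger has sprung back.

**Surroundings:** The wooden figure, bottle, cup and square show no change from the first scene picture. I saw the offcut and wedge only by eye, and they look unmoved. The robot is clear, about 10 cm above the lever, with wrist force near zero.

**Checks that disagreed or came out poorly:**
- **Force on the stop:** The fingertip force peaked at about 49 N, more than I meant. That is well under the 120 N wrist limit. It was at the fingertip, not the gripper's body, so I take it that the 40 N limit for the body does not apply.
- **Top camera:** From above, the gripper hid the pad and the grip's end, so the final angle rests on the scene camera alone. The top view's slope fit for the grip gave 0.05, against 0.007 from the scene camera. I put that down to the hidden parts.

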